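# Walk the sticky bin lid shut and bolt it

### The job

Shut the sticky sliding lid of the fastener bin: walk it away from the robot by pushing its two knobs in turn, a little at each end so that it does not rack and jam, until both ends are fully home, and finish by pressing a knob for half a second with 10 N or a little more to seat the lid against the far wall. Then shoot the bolt behind the lid as far as it goes. Push slowly and gently, never with more than 18 N, do not force a jammed lid, and leave the other things on the bench where they are.

Things in the scene. Friction and masses are not known exactly. Their poses are not given: they have to be found in the camera images.
- bin: low wooden fastener bin fixed on the bench, 250 mm (x) by 330 mm (y), 68 mm high. Origin at the centre of its underside; x points away from the robot, along the lid's travel; y to the left. The lid lies flat on two runners, its ends in side channels with a little play (2 to 5 mm in all, not known); steel lips over the lid from y = +-136 mm outwards, top of the lips at z = 68 mm.
- far_wall (a point): middle of the inner face of the bin's far wall, at its top edge (x = 115 mm, z = 68 mm in the bin's frame): the lid's far edge rests flat against this face when it is shut. Axes as the bin's.
- cover (a point): centre of the top of the fixed wooden cover board, 240 mm (x) by 150 mm (y), its top 72 mm above the bench. It runs along the bin's x over the middle of the lid, so that the lid can be reached only at its two ends. Axes as the bin's.
- bracket (a point): centre of the top of the wooden bracket that carries the bolt on the bin's left side, 70 x 70 mm, top 40 mm above the bench. Axes as the bin's.
- knob_left (a point): black plastic knob, a round post 22 mm in diameter and 30 mm tall, standing on the aluminium lid near its left (+y) end, 108 mm from the lid's middle. The point is on the knob's axis, 15 mm above the lid's top face (which is 62 mm above the bench). With the lid shut it is at x = 70 mm in the bin's frame. Axes as the lid's.
- knob_right (a point): black plastic knob, a round post 22 mm in diameter and 30 mm tall, standing on the aluminium lid near its right (-y) end, 108 mm from the lid's middle. The point is on the knob's axis, 15 mm above the lid's top face (which is 62 mm above the bench). With the lid shut it is at x = 70 mm in the bin's frame. Axes as the lid's.
- bolt (a joint): travel of the steel bolt, in m: near 0 drawn back, 0.032 fully shot. It slides towards the bin's -y, a round-nosed rod 10 mm in diameter that passes through the left side wall, just behind the near edge of the shut lid; while that end of the lid is not home, the lid is in its way. It drags with about 3 N and stays where it is left.
- bolt_knob (a point): the bolt's upright steel knob, 18 mm in diameter, its top 96 mm above the bench, standing on the rod over the bracket. The point is on the knob's axis, 12 mm below its top. It stands at x = 18 mm, y = 202 mm in the bin's frame with the bolt drawn back (y = 170 mm when shot).
- tape_roll: roll of grey tape, 84 mm across and 19 mm high, lying on the cover board of the bin; leave it there. Origin at its underside
- driver: screwdriver lying beyond the far wall of the bin, beside a jar; leave it. Origin at its underside
- screw_jar: clear jar of screws, 56 mm across, 75 mm high, beyond the far wall of the bin; leave it. Origin at its underside
- spanner: steel wrench lying on the bench to the right of the bin; leave it. Origin at its underside
- oil: white bottle 60 mm across, 160 mm high, to the right of the bin; leave it. Origin at its underside
- glue_block: wooden block 90 x 60 x 35 mm to the left of the bin; leave it. Origin at its underside
- pot: steel cup 90 mm across and 100 mm high, to the left of the bin; leave it. Origin at its underside
- lid: the lid: aluminium plate 90 (x) x 294 (y) x 12 mm, 0.6 to 1 kg, with the two knobs. Origin at the centre of its underside, axes as the bin's when square; at the start its middle is at x = -10 to 12 mm in the bin's frame. It drags with 2 to 7 N. When one end leads by 4 to 15 mm (differs each time, to be felt) it racks and jams: pushing that end harder does not help, pushing the lagging end frees it.

How it is judged:
On the way, in this order (a step that is already met when the one before it is completed fails the run):
1. both ends of the lid are home and it is held pressed against the far wall with more than 7 N (x of each of knob_left, knob_right in the frame of bin above 0.0675 m and contact force between the fingers and lid above 7 N), for 0.3 s.
2. the bolt is shot behind the lid (value of joint bolt above 0.027 m), for 0.2 s.
At the end, for the whole second after the job is handed in: both lid knobs within 2.5 mm of their shut position (x over 67.5 mm in the bin's frame), the bolt shot at least 27 of its 32 mm, the lid at rest (x of each of knob_left, knob_right in the frame of bin above 0.0675 m and value of joint bolt above 0.027 m and linear speed of lid below 0.01 m/s); the robot touches nothing.
It fails at once if the lid is forced: more than 18 N on it (contact force between the arm and lid above 18 N).
It fails at once if the lid is forced: more than 18 N on it (contact force between the fingers and lid above 18 N).
It fails at once if the bolt is forced: more than 18 N on it (contact force between the fingers and bolt above 18 N).
It fails at once if a bystander is moved by more than 25 mm (distance of any of tape_roll, driver, screw_jar, spanner, oil, glue_block, pot from where it was at the start of the episode above 0.025 m).
It also fails if it takes over 72 s, if anything falls off the work surface, if the arm or the gripper's body presses on something with over 40 N, if the wrist force passes 120 N, or if a joint passes its speed limit or range.

### The arm

A 7-joint arm with a two-finger parallel gripper is mounted at the origin on the work surface. World frame = base frame: x ahead of the robot, y to its left, z up, the work surface at z = 0. Lengths are in m, angles in rad, forces in N, time in s.
With the tool pointing down it reaches from about 0.35 to 0.775 m from the base axis. Payload 3.1 kg.
Tool frame: the origin (TCP) lies midway between the tips of the shut fingers; the grasp point (between the pads) lies bot.tcp_to_grasp behind it (bot.tcp_to_grasp is the distance from the TCP to the grasp point, in m); z points along the fingers, x is the direction in which the jaws open and shut, and the axes are right-handed (so a half turn about z gives the same grasp; the last joint's range is limited). The gripper opens to 85 mm and grips with 20 to 120 N. Pads are 22 mm wide; open, the fingers measure 114 mm over their backs; the gripper's body (76 mm by 85 mm) begins 54 mm behind the grasp point. The pads swing forward as they close: fully open they stand 13 mm farther back than shut.
Start: joints at [1.077, 0.311, 0.014, 1.512, -0.004, 1.319, -0.027], TCP at [0.24, -0.495, 0.231] pointing down, gripper open.
Joint ranges: [-2.7, 2.7], [-0.3, 1.91], [-1.27, 1.3], [0.12, 2.57], [-1.44, 4.58], [0.2, 2.03], [-3.05, 3.05]. Speed limits (rad/s): [2.79, 2.79, 3.14, 3.14, 3.14, 3.14, 3.14].

### API

Orientations are given as a rotation vector (axis times angle).
In Python, from workcell import bot gives the robot as it stands.
- The arm moves only by the shell command python3 -m jog 'ROWS' [FORCE]. ROWS is text: rows parted by semicolons, each of 7 numbers parted by spaces: the turn, a rotation vector about the tool's x, y, z in degrees, then the shift along the tool's x, y, z in mm, then the closure in counts, from 0 (fully open) to 255 (shut). A call has 1 to 20 rows; each row shifts and turns the commanded pose from where the row before left it, along the tool's axes as they then stand; what a row does not reach is not made up. A row lasts 1/10 s, in which the tool goes at most 50 mm and 8.59 degrees, less where a joint would pass 70% of its speed; a pose out of reach is approached as far as the arm can. A call with a gripper value outside its range is refused whole. The fingers move at their own pace and stop on an object; FORCE is the grip in N (left out, the last holds). Time passes only in rows, so rows that do not move let the fingers close. It gives the time, the measured TCP pose, the force and the opening at its end, in the units of the state.
- bot.read_state(): the state, without advancing time (a new reading comes with each control period).
- bot.read_camera(name): name is "scene" or "top"; returns (picture, depth): 400x640x3 uint8, red, green, blue; 400x640 float32, m along the optical axis (not along the pixel's ray), 0 where there is no reading.
- bot.camera_info(name): a dict with "camera_matrix" (3x3 intrinsics, pixels), "D" ([k1, k2, p1, p2, k3] as OpenCV has them; the pictures are not rectified), "world_from_camera" (4x4, takes a point from camera to world coordinates). Camera axes: x right, y down, z forward; pixel columns grow to the right and rows downward; lengths in m; the calibration is good to about 2 mm. A picture is of the moment at which its call begins. camera_info takes no time and is no camera call.
- bot.job_done(): hands the job in, once; it reports no verdict.
The state is a dict: "clock": time; "joints": joint angles; "qd": joint speeds; "joint_torque": joint torques, N m; "eef_pos": TCP position; "orientation": TCP orientation; "force": force on the tool from outside, world axes, zero at the start; "ft_torque": the same for the moment, N m; "finger_gap": opening from 0.0 (shut) to 1.0 (fully open).
Only numpy, scipy, OpenCV 4.12 (cv2) and the standard library are available. Lean on these libraries where they do the work, as an engineer would, in place of code of your own. Each camera call takes 0.05 s, during which the arm holds its last target.

## Working session

There is one attempt and no reset: what is moved stays moved. The work goes in short steps, Python scripts to look and compute and a shell command to move; the robot and the scene stay as the last step left them, time stands still between calls to the robot, and variables do not carry over. Pictures are saved under pics/ and viewed, and the job is handed in when it is done.

```bash
ls; mkdir -p pics
cat > h.py <<'E'
import numpy as np, cv2
from workcell import bot
def grab(n,tag):
    p,d=bot.read_camera(n); cv2.imwrite(f'pics/{tag}.png',p[:,:,::-1]); np.savez(f'pics/{tag}.npz',p=p,d=d); return p,d
def ray(n,uv):
    c=bot.camera_info(n); uv=np.array(uv,float).reshape(-1,1,2)
    q=cv2.undistortPoints(uv,np.array(c['camera_matrix']),np.array(c['D'])).reshape(-1,2)
    T=np.array(c['world_from_camera']); r=np.c_[q,np.ones(len(q))]@T[:3,:3].T
    return T[:3,3],r
def plane(n,uv,z):
    o,r=ray(n,uv); return o+r*((z-o[2])/r[:,2])[:,None]
E
python3 - <<'E'
from h import *
for n in('scene','top'):
    grab(n,n+'0'); c=bot.camera_info(n); print(n,np.round(c['camera_matrix'],1),c['D'],np.round(c['world_from_camera'],3))
s=bot.read_state(); print(s, bot.tcp_to_grasp)
E
```

```text
pics
scene [[391.2   0.  323.7]
 [  0.  391.2 189.3]
 [  0.    0.    1. ]] [0.00516531 0.         0.         0.         0.        ] [[ 0.021  0.543 -0.84   1.652]
 [ 1.    -0.022  0.011  0.005]
 [-0.012 -0.84  -0.543  0.764]
 [ 0.     0.     0.     1.   ]]
top [[455.4   0.  329. ]
 [  0.  455.4 202.6]
 [  0.    0.    1. ]] [-0.12861064  0.          0.          0.          0.        ] [[-0.026 -0.997  0.068  0.533]
 [-1.     0.026  0.01   0.006]
 [-0.012 -0.068 -0.998  1.296]
 [ 0.     0.     0.     1.   ]]
{'clock': 0.1, 'joints': array([ 1.0772883 ,  0.31163962,  0.01399429,  1.51293868, -0.00441628,
        1.31920204, -0.02718457]), 'qd': array([ 0.00269806, -0.00114548, -0.00031445, -0.00512925,  0.0010064 ,
       -0.00082977, -0.00058857]), 'joint_torque': array([ 7.29552557e-04, -3.80855441e+01,  1.46627356e-01, -2.31242430e+01,
        1.22286266e-02,  8.15058971e-03,  5.90223721e-06]), 'eef_pos': array([ 0.23984822, -0.49419849,  0.23031609]), 'orientation': array([-2.66172915,  1.66673458,  0.0029308 ]), 'force': array([-0.01039371,  0.30641779,  0.46409195]), 'ft_torque': array([-0.04922444,  0.02582038, -0.01630063]), 'finger_gap': 1.0023808737515465} 0.0187
```

View pics/top0.png

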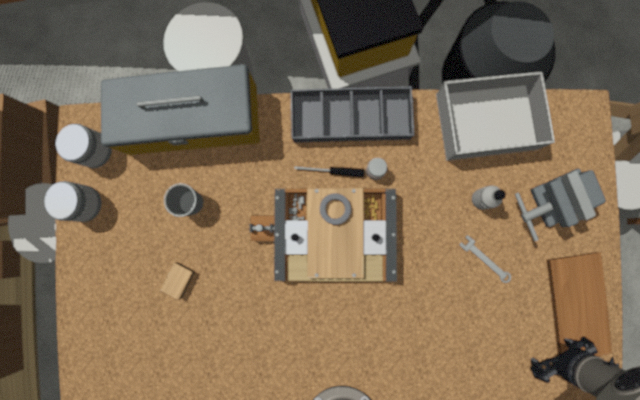

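View pics/scene0.png

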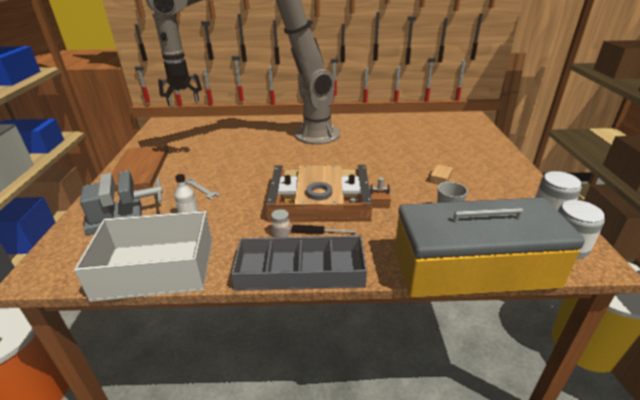

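The top view shows the bin spanning about (275..397, 190..283). The lid's white ends are at about (296,238) and (376,238), and the bolt bracket is at (263,229). I'll zoom in on these.

Run:
```python
from h import *
p=np.load('pics/top0.npz')['p'][:,:,::-1]
c=p[180:295,240:410]; cv2.imwrite('pics/ztop0.png',cv2.resize(c,None,fx=4.7,fy=4.7,interpolation=cv2.INTER_CUBIC))
p=np.load('pics/scene0.npz')['p'][:,:,::-1]
c=p[155:225,255:400]; cv2.imwrite('pics/zsc0.png',cv2.resize(c,None,fx=5.5,fy=5.5,interpolation=cv2.INTER_CUBIC))
```

```text
(no output)
```

View pics/ztop0.png

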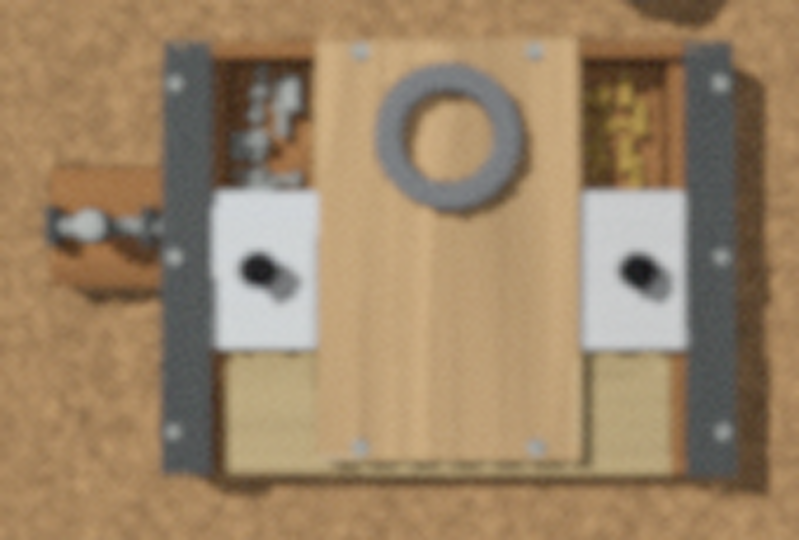

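View pics/zsc0.png

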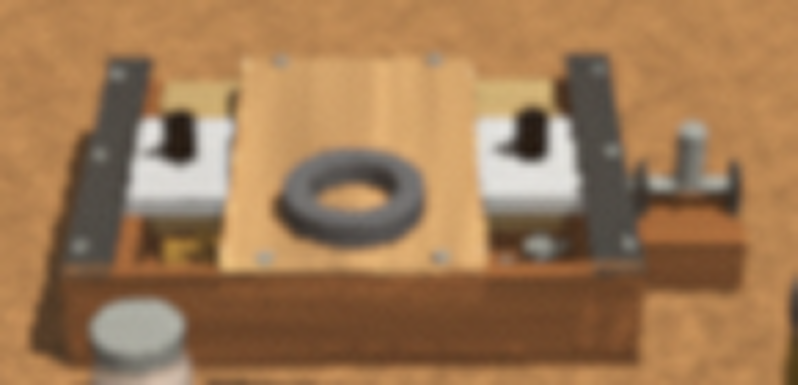

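Run:
```python
from h import *
def z(pts,f,o): return (np.array(pts,float)+.5)/f-.5+np.array(o)
T=lambda pts,h: plane('top',z(pts,4.7,(240,180)),h)
S=lambda pts,h: plane('scene',z(pts,5.5,(255,155)),h)
c=T([(163,42),(735,42),(735,475),(163,473)],.068); print('lip corners',np.round(c*1e3,1), 'ctr',c.mean(0)*1e3)
print('screws lip',np.round(T([(175,82),(172,432),(720,82),(722,432),(174,257),(721,257)],.068)*1e3,1))
print('lid far edge',np.round(T([(218,190),(312,190),(588,190),(685,190)],.062)*1e3,1))
print('lid near edge',np.round(T([(218,350),(312,350),(588,350),(685,350)],.062)*1e3,1))
print('knob tops',np.round(T([(258,269),(637,270)],.092)*1e3,1))
print('boltknob',np.round(T([(88,220)],.096)*1e3,1))
print('cover',np.round(T([(317,40),(580,40),(580,462),(317,462)],.072)*1e3,1))
print('scene: lips',np.round(S([(110,58),(152,60),(608,55),(568,57),(65,262),(640,262)],.068)*1e3,1))
print('scene knobs',np.round(S([(181,118),(534,114)],.092)*1e3,1),'bolt',np.round(S([(693,130)],.096)*1e3,1))
print('scene screws',np.round(S([(117,74),(80,245),(598,68),(629,242)],.068)*1e3,1))
p=np.load('pics/top0.npz')
d=p['d']; 
for n,uv in dict(lid=(300,225),cover=(335,260),lip=(280,240),knob=(294,237),bk=(258,226)).items(): print(n,plane('top',[uv],0)[0][:2], d[uv[1],uv[0]])
```

```text
lip corners [[ 659.5  165.7   68. ]
 [ 650.7 -164.7   68. ]
 [ 402.5 -156.5   68. ]
 [ 411.8  170.5   68. ]] ctr [531.11139173   3.77290609  68.        ]
screws lip [[ 636.1  159.1   68. ]
 [ 435.1  164.8   68. ]
 [ 627.8 -155.1   68. ]
 [ 427.2 -149.7   68. ]
 [ 535.3  161.6   68. ]
 [ 527.2 -152.3   68. ]]
lid far edge [[ 573.3  136.    62. ]
 [ 572.    81.7   62. ]
 [ 567.8  -77.5   62. ]
 [ 566.3 -133.5   62. ]]
lid near edge [[ 481.2  138.    62. ]
 [ 479.9   83.8   62. ]
 [ 475.9  -74.8   62. ]
 [ 474.3 -130.6   62. ]]
knob tops [[ 527.4  111.2   92. ]
 [ 521.3 -101.7   92. ]]
boltknob [[557.2 206.3  96. ]]
cover [[657.8  76.2  72. ]
 [653.8 -74.9  72. ]
 [412.9 -67.8  72. ]
 [416.6  81.8  72. ]]
scene: lips [[ 406.4 -155.6   68. ]
 [ 410.2 -127.6   68. ]
 [ 416.4  172.8   68. ]
 [ 417.9  146.3   68. ]
 [ 642.5 -161.2   68. ]
 [ 655.   164.7   68. ]]
scene knobs [[ 525.8 -100.4   92. ]
 [ 530.   114.2   92. ]] bolt [[559.1 206.6  96. ]]
scene screws [[ 427.9 -149.2   68. ]
 [ 625.6 -154.3   68. ]
 [ 433.3  164.4   68. ]
 [ 634.8  160.8   68. ]]
lid [0.56019424 0.10285187] 1.2393585
cover [0.45847544 0.00582383] 1.2162886
lip [0.51891551 0.16086652] 1.2292664
knob [0.52649474 0.12071437] 1.2020595
bk [0.56028367 0.22323941] 1.2000941
```

```bash
python3 -m jog '0 0 6.85 0 0 0 255;0 0 6.85 0 0 0 255;0 0 6.85 0 0 0 255;0 0 6.85 0 0 0 255' 40
cat >> h.py <<'E'
from scipy.spatial.transform import Rotation as R
C=np.array([531.2,4.3]); PSI=-.027
def st():
    s=bot.read_state(); r=R.from_rotvec(s['orientation']).as_matrix(); p=s['eef_pos']*1e3
    c,q=np.cos(PSI),np.sin(PSI); d=p[:2]-C; b=np.array([c*d[0]+q*d[1],-q*d[0]+c*d[1]])
    f=s['force']
    print('t',round(s['clock'],2),'world',p.round(1),'bin',b.round(1),'F',f.round(1),'gap',round(s['finger_gap'],2),'yawx',round(np.degrees(np.arctan2(r[1,0],r[0,0])),2),'tilt',r[:2,2].round(3),'q',s['joints'].round(2))
E
python3 -c "from h import *;st()"
```

```text
clock: 0.5
eef_pos: [0.2399, -0.4944, 0.2306]
orientation: [-2.186, 2.256, 0.002]
force: [0.2, 0.2, 0.3]
finger_gap: 0.328
t 0.5 world [ 239.9 -494.4  230.6] bin [-277.7 -506.4] F [0.2 0.2 0.3] gap 0.33 yawx -91.79 tilt [-0.001  0.001] q [ 1.02  0.31  0.09  1.51 -0.03  1.32 -0.49]
```

```bash
python3 -m jog '0 0 0 -33 -20 5 255;0 0 0 -33 -20 5 255;0 0 0 -33 -20 5 255;0 0 0 -33 -20 5 255;0 0 0 -33 -20 5 255;0 0 0 -33 -20 5 255;0 0 0 -33 -20 10 255;0 0 0 -33 -20 15 255;0 0 0 -33 -20 15 255;0 0 0 -33 -20 15 255;0 0 0 -33 -20 15 255;0 0 0 -33 -14 20 255;0 0 0 0 0 0 255;0 0 0 0 0 0 255'; python3 -c "from h import *;st();grab('scene','s1');grab('top','t1')"
```

```text
clock: 1.9
eef_pos: [0.4838, -0.104, 0.1103]
orientation: [2.194, -2.246, -0.003]
force: [-0.2, 0.1, 0.8]
finger_gap: 0.0
t 1.9 world [ 483.8 -104.   110.3] bin [ -44.4 -109.6] F [-0.2  0.1  0.8] gap 0.0 yawx -91.34 tilt [-0.003  0.   ] q [ 0.35  0.32 -0.22  1.83  0.08  1.01 -1.49]
```

Run:
```python
from h import *
p=np.load('pics/s1.npz')['p'][:,:,::-1]
a=cv2.resize(p[145:225,255:400],None,fx=5.5,fy=5.5,interpolation=cv2.INTER_CUBIC)
cv2.imwrite('pics/zs1.png',a)
```

```text
(no output)
```

View pics/zs1.png

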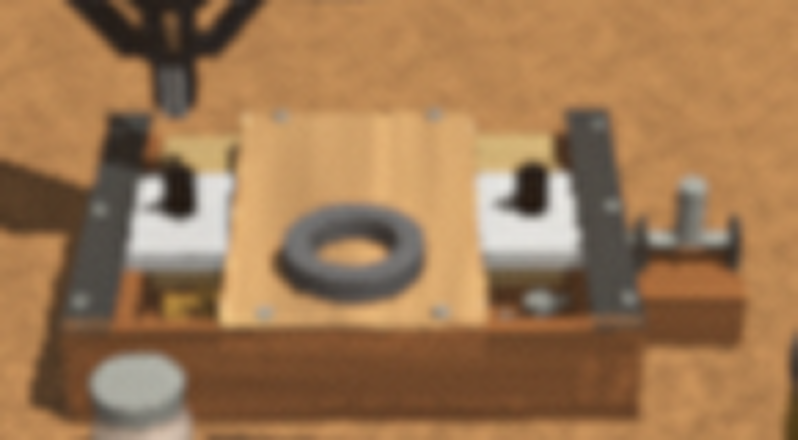

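The shut fingertips, at (175,90) in the zoom, are lined up behind the right knob at (180,190). I'll lower and approach.

```bash
python3 -m jog '0 0 0 0 0 16 255;0 0 0 0 -4 15 255;0 0 0 0 -2 0 255;0 0 0 0 -2 0 255;0 0 0 0 -1 0 255;0 0 0 0 0 0 255'; python3 -c "from h import *;st()";python3 -m jog '0 0 0 0 -1 0 255;0 0 0 0 -1 0 255;0 0 0 0 -1 0 255'; python3 -c "from h import *;st()"
```

```text
clock: 2.6
eef_pos: [0.4943, -0.1058, 0.0813]
orientation: [-2.191, 2.25, -0.003]
force: [0.7, 0.6, -0.1]
finger_gap: -0.001
t 2.6 world [ 494.3 -105.8   81.3] bin [ -33.9 -111.1] F [ 0.7  0.6 -0.1] gap -0.0 yawx -91.54 tilt [ 0.002 -0.001] q [ 0.35  0.37 -0.21  1.83  0.09  0.94 -1.51]
clock: 2.9
eef_pos: [0.4967, -0.1054, 0.0805]
orientation: [-2.192, 2.25, -0.0]
force: [-0.1, 0.3, -0.7]
finger_gap: -0.0
t 2.9 world [ 496.7 -105.4   80.5] bin [ -31.6 -110.6] F [-0.1  0.3 -0.7] gap -0.0 yawx -91.5 tilt [ 0. -0.] q [ 0.34  0.38 -0.21  1.83  0.1   0.95 -1.51]
```

```bash
for i in 1; do python3 -m jog '0 0 0 0 -1 0 255;0 0 0 0 -1 0 255' | grep force; done; python3 -c "from h import *;st()"; python3 -m jog '0 0 0 0 -1 0 255;0 0 0 0 -1 0 255'| grep force; python3 -c "from h import *;st()"
```

```text
force: [0.2, -0.6, 0.7]
t 3.1 world [ 498.6 -105.5   80.3] bin [ -29.7 -110.6] F [ 0.2 -0.6  0.7] gap 0.0 yawx -91.5 tilt [-0. -0.] q [ 0.34  0.38 -0.21  1.82  0.1   0.95 -1.51]
force: [-1.5, -0.4, 1.8]
t 3.3 world [ 500.  -105.5   80.1] bin [ -28.2 -110.6] F [-1.5 -0.4  1.8] gap -0.0 yawx -91.51 tilt [-0.001  0.   ] q [ 0.34  0.38 -0.21  1.82  0.1   0.95 -1.51]
```

Contact should be starting at about bin x = -29, as predicted. I'll keep going in 1 mm steps.

```bash
for i in 1; do python3 -m jog '0 0 0 0 -1 0 255' | grep force; done; python3 -c "from h import *;st()"; python3 -m jog '0 0 0 0 -1 0 255'| grep force; python3 -c "from h import *;st()"; python3 -m jog '0 0 0 0 -1 0 255'| grep force; python3 -c "from h import *;st()"
```

```text
force: [-3.8, -0.5, 2.0]
t 3.4 world [ 500.3 -105.5   80.1] bin [ -27.9 -110.6] F [-3.8 -0.5  2. ] gap 0.0 yawx -91.51 tilt [-0.003  0.   ] q [ 0.34  0.39 -0.21  1.82  0.1   0.95 -1.51]
force: [-1.9, 1.0, 1.5]
t 3.5 world [ 501.6 -105.6   80.1] bin [ -26.7 -110.7] F [-1.9  1.   1.5] gap 0.0 yawx -91.51 tilt [-0.002  0.   ] q [ 0.34  0.39 -0.21  1.81  0.1   0.95 -1.51]
force: [-2.3, 0.5, 0.6]
t 3.6 world [ 503.  -105.7   80.1] bin [ -25.2 -110.7] F [-2.3  0.5  0.6] gap 0.0 yawx -91.51 tilt [-0.001 -0.   ] q [ 0.34  0.39 -0.21  1.81  0.1   0.95 -1.51]
```

```bash
python3 -m jog '0 0 0 0 -1 0 255' | grep force;  python3 -m jog '0 0 0 0 -1 0 255'| grep force; python3 -c "from h import *;st()"; python3 -m jog '0 0 0 0 -1 0 255'| grep force; python3 -c "from h import *;st()"
```

```text
force: [-1.9, -0.2, 0.5]
force: [-2.1, 0.0, 0.5]
t 3.8 world [ 505.4 -105.8   80.1] bin [ -22.8 -110.7] F [-2.1  0.   0.5] gap 0.0 yawx -91.51 tilt [-0. -0.] q [ 0.34  0.39 -0.21  1.8   0.1   0.95 -1.51]
force: [-2.8, -0.9, -0.0]
t 3.9 world [ 506.4 -106.    80.2] bin [ -21.8 -110.9] F [-2.8 -0.9 -0. ] gap -0.0 yawx -91.52 tilt [-0. -0.] q [ 0.34  0.39 -0.21  1.8   0.1   0.96 -1.51]
```

```bash
python3 -m jog '0 0 0 0 -1 0 255' | grep force;  python3 -m jog '0 0 0 0 -1 0 255'| grep force; python3 -c "from h import *;st()"
```

```text
force: [-1.8, -1.8, 0.6]
force: [-1.7, -0.9, 0.2]
t 4.1 world [ 508.5 -106.3   80.2] bin [ -19.7 -111.2] F [-1.7 -0.9  0.2] gap -0.0 yawx -91.53 tilt [-0.    -0.001] q [ 0.34  0.4  -0.21  1.8   0.1   0.96 -1.51]
```

```bash
cat >> h.py <<'E'
def zt(tag):
    p,d=grab('top',tag); c=p[180:295,240:410,::-1]; cv2.imwrite('pics/z'+tag+'.png',cv2.resize(c,None,fx=4.7,fy=4.7,interpolation=cv2.INTER_CUBIC))
E
python3 -c "from h import *;zt('t2')"
```

```text
(no output)
```

View pics/zt2.png

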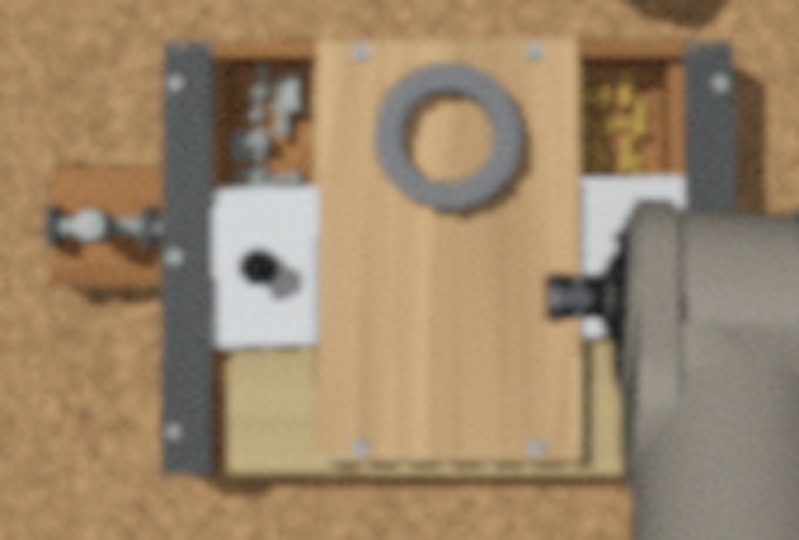

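```bash
python3 -m jog '0 0 0 0 6 0 255;0 0 0 0 6 -18 255;0 0 0 -44 0 0 255;0 0 0 -44 0 0 255;0 0 0 -44 0 0 255;0 0 0 -44 0 0 255;0 0 0 -43 0 8 255;0 0 0 0 0 10 255;0 0 0 0 0 0 255'; python3 -c "from h import *;st()"
```

```text
clock: 5.05
eef_pos: [0.5012, 0.1153, 0.0794]
orientation: [2.196, -2.245, -0.002]
force: [0.3, -0.4, -0.2]
finger_gap: 0.001
t 5.05 world [501.2 115.3  79.4] bin [-33.  110.2] F [ 0.3 -0.4 -0.2] gap 0.0 yawx -91.27 tilt [-0.001  0.001] q [-0.02  0.4  -0.3   1.81  0.14  0.96 -1.98]
```

```bash
python3 -m jog '0 0 0 0 -3 0 255;0 0 0 0 -1 0 255;0 0 0 0 -1 0 255;0 0 0 0 -1 0 255;0 0 0 0 -1 0 255;0 0 0 0 -1 0 255'|grep force; python3 -c "from h import *;st()";  python3 -m jog '0 0 0 0 -1 0 255;0 0 0 0 -1 0 255'|grep force; python3 -c "from h import *;st()"
```

```text
force: [-3.1, -1.0, 1.7]
t 5.65 world [509.7 112.5  80.1] bin [-24.5 107.6] F [-3.1 -1.   1.7] gap 0.0 yawx -91.55 tilt [-0.001 -0.001] q [-0.02  0.41 -0.3   1.79  0.14  0.97 -1.97]
force: [-3.8, -1.9, 1.6]
t 5.85 world [512.1 113.   80.1] bin [-22.  108.1] F [-3.8 -1.9  1.6] gap 0.0 yawx -91.52 tilt [-0.001 -0.   ] q [-0.02  0.42 -0.3   1.78  0.14  0.97 -1.97]
```

```bash
python3 -m jog '0 0 0 0 -1 0 255;0 0 0 0 -1 0 255;0 0 0 0 -1 0 255'|grep force; python3 -c "from h import *;st()"; python3 -m jog '0 0 0 0 -1 0 255;0 0 0 0 -1 0 255;0 0 0 0 -1 0 255'|grep force; python3 -c "from h import *;st()"
```

```text
force: [-3.4, -1.5, 0.3]
t 6.15 world [515.3 113.5  80.2] bin [-18.8 108.7] F [-3.4 -1.5  0.3] gap 0.01 yawx -91.5 tilt [-0.  0.] q [-0.02  0.42 -0.3   1.77  0.15  0.97 -1.97]
force: [-3.2, -1.4, 1.5]
t 6.45 world [518.  113.2  80.2] bin [-16.1 108.5] F [-3.2 -1.4  1.5] gap -0.0 yawx -91.5 tilt [-0.001 -0.   ] q [-0.02  0.43 -0.3   1.76  0.15  0.97 -1.97]
```

```bash
python3 -m jog '0 0 0 0 -1 0 255;0 0 0 0 -1 0 255;0 0 0 0 -1 0 255'|grep force; python3 -c "from h import *;st()"; python3 -m jog '0 0 0 0 -1 0 255;0 0 0 0 -1 0 255'|grep force; python3 -c "from h import *;st()"
```

```text
force: [-2.6, -0.8, 0.9]
t 6.75 world [521.2 112.8  80.2] bin [-12.9 108.2] F [-2.6 -0.8  0.9] gap 0.0 yawx -91.52 tilt [-0. -0.] q [-0.02  0.43 -0.29  1.76  0.15  0.98 -1.97]
force: [-3.7, -1.4, 1.3]
t 6.95 world [523.1 112.7  80.2] bin [-11.  108.1] F [-3.7 -1.4  1.3] gap 0.01 yawx -91.52 tilt [-0.001 -0.   ] q [-0.02  0.43 -0.29  1.75  0.15  0.98 -1.97]
```

```bash
python3 -m jog '0 0 0 0 7 0 255;0 0 0 0 6 -18 255;0 0 0 44 0 0 255;0 0 0 44 0 0 255;0 0 0 44 0 0 255;0 0 0 44 0 0 255;0 0 0 42 0 8 255;0 0 0 0 0 10 255;0 0 0 0 0 0 255;0 0 0 0 -2 0 255;0 0 0 0 -1 0 255;0 0 0 0 -1 0 255'|grep force; python3 -c "from h import *;st()"; python3 -m jog '0 0 0 0 -1 0 255;0 0 0 0 -1 0 255;0 0 0 0 -1 0 255'|grep force; python3 -c "from h import *;st()"
```

```text
force: [-0.8, -0.3, 0.2]
t 8.15 world [ 509.6 -103.1   80.9] bin [ -18.7 -107.9] F [-0.8 -0.3  0.2] gap -0.0 yawx -91.34 tilt [0.002 0.   ] q [ 0.34  0.4  -0.22  1.8   0.1   0.96 -1.52]
force: [-0.5, -0.4, 0.7]
t 8.45 world [ 511.7 -104.7   80.4] bin [ -16.5 -109.4] F [-0.5 -0.4  0.7] gap 0.0 yawx -91.49 tilt [ 0. -0.] q [ 0.34  0.4  -0.22  1.79  0.1   0.96 -1.52]
```

```bash
python3 -m jog '0 0 0 0 -1 0 255;0 0 0 0 -1 0 255;0 0 0 0 -1 0 255'|grep force; python3 -c "from h import *;st()"; python3 -m jog '0 0 0 0 -1 0 255;0 0 0 0 -1 0 255;0 0 0 0 -1 0 255;0 0 0 0 -1 0 255'|grep force; python3 -c "from h import *;st()"
```

```text
force: [-2.9, 0.1, 2.1]
t 8.75 world [ 513.4 -104.9   80.1] bin [ -14.8 -109.7] F [-2.9  0.1  2.1] gap 0.0 yawx -91.52 tilt [-0.003  0.   ] q [ 0.34  0.41 -0.22  1.78  0.1   0.97 -1.52]
force: [-2.7, -0.3, 0.5]
t 9.15 world [ 518.5 -105.2   80.2] bin [  -9.8 -109.8] F [-2.7 -0.3  0.5] gap 0.0 yawx -91.52 tilt [-0. -0.] q [ 0.33  0.42 -0.22  1.77  0.11  0.97 -1.52]
```

```bash
python3 -m jog '0 0 0 0 -1 0 255;0 0 0 0 -1 0 255;0 0 0 0 -1 0 255;0 0 0 0 -1 0 255'|grep force; python3 -c "from h import *;st()";python3 -m jog '0 0 0 0 -1 0 255;0 0 0 0 -1 0 255;0 0 0 0 -1 0 255'|grep force; python3 -c "from h import *;st()"
```

```text
force: [-2.2, -1.0, 0.1]
t 9.55 world [ 522.6 -105.2   80.2] bin [  -5.7 -109.6] F [-2.2 -1.   0.1] gap 0.0 yawx -91.51 tilt [-0. -0.] q [ 0.33  0.42 -0.22  1.76  0.11  0.97 -1.52]
force: [-2.0, -1.6, -0.5]
t 9.85 world [ 525.5 -105.7   80.2] bin [  -2.8 -110.1] F [-2.  -1.6 -0.5] gap -0.0 yawx -91.53 tilt [-0.    -0.001] q [ 0.33  0.43 -0.21  1.75  0.11  0.97 -1.52]
```

```bash
python3 -m jog '0 0 0 0 6 0 255;0 0 0 0 6 -18 255;0 0 0 -44 0 0 255;0 0 0 -44 0 0 255;0 0 0 -44 0 0 255;0 0 0 -44 0 0 255;0 0 0 -42 0 8 255;0 0 0 0 0 10 255;0 0 0 0 0 0 255;0 0 0 0 -1 0 255;0 0 0 0 -1 0 255;0 0 0 0 -1 0 255;0 0 0 0 -1 0 255'|grep force; python3 -c "from h import *;st()"; python3 -m jog '0 0 0 0 -1 0 255;0 0 0 0 -1 0 255;0 0 0 0 -1 0 255'|grep force; python3 -c "from h import *;st()"
```

```text
force: [0.2, 0.5, 0.2]
t 11.15 world [523.9 111.9  80.7] bin [-10.2 107.4] F [0.2 0.5 0.2] gap -0.0 yawx -91.62 tilt [ 0.001 -0.   ] q [-0.02  0.43 -0.29  1.75  0.15  0.98 -1.97]
force: [-3.2, -0.8, 2.4]
t 11.45 world [525.4 112.6  80.2] bin [ -8.7 108.1] F [-3.2 -0.8  2.4] gap 0.0 yawx -91.52 tilt [-0.002 -0.   ] q [-0.02  0.44 -0.29  1.74  0.15  0.98 -1.97]
```

```bash
python3 -m jog '0 0 0 0 -1 0 255;0 0 0 0 -1 0 255;0 0 0 0 -1 0 255;0 0 0 0 -1 0 255'|grep force; python3 -c "from h import *;st()";python3 -m jog '0 0 0 0 -1 0 255;0 0 0 0 -1 0 255;0 0 0 0 -1 0 255'|grep force; python3 -c "from h import *;st()"
```

```text
force: [-1.7, -0.1, 0.8]
t 11.85 world [530.2 113.   80.1] bin [ -3.9 108.6] F [-1.7 -0.1  0.8] gap -0.0 yawx -91.49 tilt [-0.  0.] q [-0.02  0.45 -0.29  1.73  0.15  0.98 -1.97]
force: [-1.8, 0.4, 0.0]
t 12.15 world [533.3 112.8  80.2] bin [ -0.8 108.5] F [-1.8  0.4  0. ] gap -0.0 yawx -91.5 tilt [-0.  0.] q [-0.02  0.45 -0.29  1.72  0.15  0.99 -1.96]
```

```bash
python3 -m jog '0 0 0 0 -1 0 255;0 0 0 0 -1 0 255;0 0 0 0 -1 0 255'|grep force; python3 -c "from h import *;st()";python3 -m jog '0 0 0 0 -1 0 255;0 0 0 0 -1 0 255;0 0 0 0 -1 0 255'|grep force; python3 -c "from h import *;st()"
```

```text
force: [-2.0, 0.2, -0.5]
t 12.45 world [536.4 112.5  80.2] bin [  2.2 108.3] F [-2.   0.2 -0.5] gap 0.0 yawx -91.52 tilt [-0. -0.] q [-0.02  0.46 -0.29  1.72  0.15  0.99 -1.96]
force: [-2.0, -0.1, -0.2]
t 12.75 world [539.3 112.4  80.2] bin [  5.2 108.3] F [-2.  -0.1 -0.2] gap 0.01 yawx -91.51 tilt [-0. -0.] q [-0.02  0.46 -0.29  1.71  0.15  0.99 -1.96]
```

```bash
python3 -m jog '0 0 0 0 6 0 255;0 0 0 0 5 -24 255;0 0 0 44 0 0 255;0 0 0 44 0 0 255;0 0 0 44 0 0 255;0 0 0 44 0 0 255;0 0 0 41 0 12 255;0 0 0 0 0 12 255;0 0 0 0 0 0 255;0 0 0 0 -1 0 255;0 0 0 0 -1 0 255;0 0 0 0 -1 0 255'|grep force; python3 -c "from h import *;st()"; python3 -m jog '0 0 0 0 -1 0 255;0 0 0 0 -1 0 255;0 0 0 0 -1 0 255;0 0 0 0 -1 0 255'|grep force; python3 -c "from h import *;st()"
```

```text
force: [0.1, -0.8, 0.1]
t 13.95 world [ 526.5 -102.5   81.1] bin [  -1.8 -106.9] F [ 0.1 -0.8  0.1] gap -0.0 yawx -91.34 tilt [0.002 0.   ] q [ 0.33  0.43 -0.22  1.75  0.11  0.97 -1.53]
force: [-3.6, 0.4, 2.7]
t 14.35 world [ 528.5 -104.    80.1] bin [   0.2 -108.3] F [-3.6  0.4  2.7] gap 0.0 yawx -91.5 tilt [-0.003  0.   ] q [ 0.33  0.43 -0.22  1.74  0.11  0.98 -1.53]
```

```bash
python3 -m jog '0 0 0 0 -1 0 255;0 0 0 0 -1 0 255;0 0 0 0 -1 0 255;0 0 0 0 -1 0 255'|grep force; python3 -c "from h import *;st()";python3 -m jog '0 0 0 0 -1 0 255;0 0 0 0 -1 0 255;0 0 0 0 -1 0 255;0 0 0 0 -1 0 255'|grep force; python3 -c "from h import *;st()"
```

```text
force: [-2.1, -0.7, 0.3]
t 14.75 world [ 533.4 -104.6   80.2] bin [   5.2 -108.8] F [-2.1 -0.7  0.3] gap -0.0 yawx -91.52 tilt [-0. -0.] q [ 0.33  0.44 -0.22  1.73  0.11  0.98 -1.53]
force: [-0.9, -0.6, 0.3]
t 15.15 world [ 537.6 -104.7   80.2] bin [   9.3 -108.8] F [-0.9 -0.6  0.3] gap 0.0 yawx -91.52 tilt [-0. -0.] q [ 0.32  0.45 -0.22  1.72  0.11  0.99 -1.53]
```

```bash
python3 -m jog '0 0 0 0 -1 0 255;0 0 0 0 -1 0 255;0 0 0 0 -1 0 255;0 0 0 0 -1 0 255'|grep force; python3 -c "from h import *;st()";python3 -m jog '0 0 0 0 6 0 255;0 0 0 0 5 -24 255;0 0 0 -44 0 0 255;0 0 0 -44 0 0 255;0 0 0 -44 0 0 255;0 0 0 -44 0 0 255;0 0 0 -41 0 12 255;0 0 0 0 0 12 255;0 0 0 0 0 0 255;0 0 0 0 -1 0 255;0 0 0 0 -1 0 255;0 0 0 0 -1 0 255'|grep force; python3 -c "from h import *;st()"; python3 -m jog '0 0 0 0 -1 0 255;0 0 0 0 -1 0 255;0 0 0 0 -1 0 255'|grep force; python3 -c "from h import *;st()"
```

```text
force: [-2.4, 0.8, 0.1]
t 15.55 world [ 541.6 -104.6   80.2] bin [  13.4 -108.5] F [-2.4  0.8  0.1] gap 0.01 yawx -91.51 tilt [-0.  0.] q [ 0.32  0.46 -0.22  1.71  0.11  0.99 -1.53]
force: [-0.8, -0.1, 0.7]
t 16.75 world [540.3 110.9  81. ] bin [  6.2 106.8] F [-0.8 -0.1  0.7] gap 0.0 yawx -91.68 tilt [ 0.002 -0.   ] q [-0.02  0.46 -0.29  1.71  0.15  0.99 -1.96]
force: [-1.8, -0.3, 1.9]
t 17.05 world [542.1 112.1  80.4] bin [  8. 108.] F [-1.8 -0.3  1.9] gap 0.0 yawx -91.54 tilt [-0.001 -0.   ] q [-0.02  0.47 -0.29  1.7   0.15  1.   -1.96]
```

```bash
python3 -m jog '0 0 0 0 -1 0 255;0 0 0 0 -1 0 255;0 0 0 0 -1 0 255;0 0 0 0 -1 0 255'|grep force; python3 -c "from h import *;st()";python3 -m jog '0 0 0 0 -1 0 255;0 0 0 0 -1 0 255;0 0 0 0 -1 0 255;0 0 0 0 -1 0 255'|grep force; python3 -c "from h import *;st()"
```

```text
force: [-2.4, -0.0, 1.2]
t 17.45 world [546.  112.5  80.2] bin [ 11.8 108.6] F [-2.4 -0.   1.2] gap -0.0 yawx -91.49 tilt [-0.001  0.   ] q [-0.02  0.47 -0.28  1.69  0.15  1.   -1.96]
force: [-1.4, -0.7, 1.0]
t 17.85 world [550.3 112.4  80.2] bin [ 16.2 108.6] F [-1.4 -0.7  1. ] gap 0.0 yawx -91.5 tilt [0. 0.] q [-0.02  0.48 -0.28  1.68  0.15  1.01 -1.96]
```

```bash
python3 -m jog '0 0 0 0 -1 0 255;0 0 0 0 -1 0 255;0 0 0 0 -1 0 255;0 0 0 0 -1 0 255;0 0 0 0 -1 0 255'|grep force; python3 -c "from h import *;st()";python3 -m jog '0 0 0 0 6 0 255;0 0 0 0 5 -24 255;0 0 0 44 0 0 255;0 0 0 44 0 0 255;0 0 0 44 0 0 255;0 0 0 44 0 0 255;0 0 0 41 0 12 255;0 0 0 0 0 12 255;0 0 0 0 0 0 255;0 0 0 0 -1 0 255;0 0 0 0 -1 0 255;0 0 0 0 -1 0 255'|grep force; python3 -c "from h import *;st()"; python3 -m jog '0 0 0 0 -1 0 255;0 0 0 0 -1 0 255;0 0 0 0 -1 0 255;0 0 0 0 -1 0 255'|grep force; python3 -c "from h import *;st()"
```

```text
force: [-2.4, 0.8, 0.9]
t 18.35 world [555.3 112.   80.2] bin [ 21.2 108.3] F [-2.4  0.8  0.9] gap -0.0 yawx -91.51 tilt [-0. -0.] q [-0.02  0.49 -0.28  1.66  0.16  1.01 -1.95]
force: [0.4, -0.2, -0.1]
t 19.55 world [ 542.6 -102.9   81.1] bin [  14.2 -106.8] F [ 0.4 -0.2 -0.1] gap 0.0 yawx -91.34 tilt [0.002 0.   ] q [ 0.32  0.46 -0.22  1.71  0.12  0.99 -1.54]
force: [-3.3, -0.1, 1.9]
t 19.95 world [ 544.5 -104.4   80.1] bin [  16.2 -108.3] F [-3.3 -0.1  1.9] gap 0.0 yawx -91.49 tilt [-0.003  0.   ] q [ 0.32  0.46 -0.22  1.7   0.12  1.   -1.54]
```

```bash
python3 -m jog '0 0 0 0 -1 0 255;0 0 0 0 -1 0 255;0 0 0 0 -1 0 255;0 0 0 0 -1 0 255'|grep force; python3 -c "from h import *;st()";python3 -m jog '0 0 0 0 -1 0 255;0 0 0 0 -1 0 255;0 0 0 0 -1 0 255;0 0 0 0 -1 0 255'|grep force; python3 -c "from h import *;st()"
```

```text
force: [-3.3, -0.2, 0.8]
t 20.35 world [ 549.4 -105.1   80.2] bin [  21.2 -108.8] F [-3.3 -0.2  0.8] gap 0.0 yawx -91.52 tilt [-0. -0.] q [ 0.32  0.47 -0.22  1.69  0.12  1.   -1.54]
force: [-1.4, -0.7, 0.7]
t 20.75 world [ 553.6 -105.1   80.2] bin [  25.3 -108.8] F [-1.4 -0.7  0.7] gap -0.0 yawx -91.52 tilt [-0. -0.] q [ 0.32  0.48 -0.22  1.67  0.12  1.   -1.54]
```

```bash
python3 -m jog '0 0 0 0 -1 0 255;0 0 0 0 -1 0 255;0 0 0 0 -1 0 255;0 0 0 0 -1 0 255'|grep force; python3 -c "from h import *;st()";python3 -m jog '0 0 0 0 6 0 255;0 0 0 0 5 -26 255;0 0 0 -44 0 0 255;0 0 0 -44 0 0 255;0 0 0 -44 0 0 255;0 0 0 -44 0 0 255;0 0 0 -41 0 13 255;0 0 0 0 0 13 255;0 0 0 0 0 0 255;0 0 0 0 -1 0 255;0 0 0 0 -1 0 255;0 0 0 0 -1 0 255'|grep force; python3 -c "from h import *;st()"; python3 -m jog '0 0 0 0 -1 0 255;0 0 0 0 -1 0 255;0 0 0 0 -1 0 255;0 0 0 0 -1 0 255'|grep force; python3 -c "from h import *;st()"
```

```text
force: [-1.8, -1.2, -0.7]
t 21.15 world [ 557.6 -105.    80.2] bin [  29.4 -108.6] F [-1.8 -1.2 -0.7] gap -0.0 yawx -91.51 tilt [-0.  0.] q [ 0.32  0.48 -0.22  1.66  0.12  1.01 -1.54]
force: [0.1, -0.2, -1.3]
t 22.35 world [556.3 110.4  81.1] bin [ 22.2 106.7] F [ 0.1 -0.2 -1.3] gap 0.0 yawx -91.68 tilt [ 0.002 -0.   ] q [-0.02  0.49 -0.28  1.66  0.15  1.01 -1.95]
force: [-3.0, -0.7, 2.0]
t 22.75 world [558.2 111.8  80.2] bin [ 24.1 108.1] F [-3.  -0.7  2. ] gap 0.0 yawx -91.51 tilt [-0.002 -0.001] q [-0.02  0.5  -0.28  1.65  0.16  1.02 -1.95]
```

```bash
python3 -m jog '0 0 0 0 -1 0 255;0 0 0 0 -1 0 255;0 0 0 0 -1 0 255;0 0 0 0 -1 0 255'|grep force; python3 -c "from h import *;st()";python3 -m jog '0 0 0 0 -1 0 255;0 0 0 0 -1 0 255;0 0 0 0 -1 0 255;0 0 0 0 -1 0 255'|grep force; python3 -c "from h import *;st()"
```

```text
force: [-1.9, -0.3, 1.4]
t 23.15 world [563.1 112.1  80.2] bin [ 29.  108.7] F [-1.9 -0.3  1.4] gap 0.0 yawx -91.49 tilt [-0.  0.] q [-0.02  0.5  -0.28  1.64  0.16  1.02 -1.95]
force: [-3.4, -0.2, 0.6]
t 23.55 world [567.3 111.9  80.2] bin [ 33.2 108.6] F [-3.4 -0.2  0.6] gap -0.0 yawx -91.5 tilt [0. 0.] q [-0.03  0.51 -0.28  1.63  0.16  1.02 -1.95]
```

```bash
python3 -m jog '0 0 0 0 -1 0 255;0 0 0 0 -1 0 255;0 0 0 0 -1 0 255;0 0 0 0 -1 0 255'|grep force; python3 -c "from h import *;st()";python3 -m jog '0 0 0 0 6 0 255;0 0 0 0 5 -26 255;0 0 0 44 0 0 255;0 0 0 44 0 0 255;0 0 0 44 0 0 255;0 0 0 44 0 0 255;0 0 0 41 0 13 255;0 0 0 0 0 13 255;0 0 0 0 0 0 255;0 0 0 0 -1 0 255;0 0 0 0 -1 0 255;0 0 0 0 -1 0 255'|grep force; python3 -c "from h import *;st()"; python3 -m jog '0 0 0 0 -1 0 255;0 0 0 0 -1 0 255;0 0 0 0 -1 0 255;0 0 0 0 -1 0 255'|grep force; python3 -c "from h import *;st()"
```

```text
force: [-2.1, -0.0, 0.3]
t 23.95 world [571.3 111.6  80.2] bin [ 37.2 108.4] F [-2.1 -0.   0.3] gap -0.0 yawx -91.51 tilt [-0. -0.] q [-0.03  0.52 -0.28  1.62  0.16  1.03 -1.95]
force: [-0.6, -0.2, 0.4]
t 25.15 world [ 558.6 -103.3   81.2] bin [  30.3 -106.8] F [-0.6 -0.2  0.4] gap -0.0 yawx -91.34 tilt [0.002 0.   ] q [ 0.32  0.48 -0.22  1.66  0.12  1.01 -1.54]
force: [-3.2, -0.2, 2.7]
t 25.55 world [ 560.5 -104.8   80.1] bin [  32.2 -108.3] F [-3.2 -0.2  2.7] gap -0.0 yawx -91.5 tilt [-0.003  0.   ] q [ 0.32  0.49 -0.22  1.65  0.12  1.01 -1.54]
```

```bash
python3 -m jog '0 0 0 0 -1 0 255;0 0 0 0 -1 0 255;0 0 0 0 -1 0 255;0 0 0 0 -1 0 255'|grep force; python3 -c "from h import *;st()";python3 -m jog '0 0 0 0 -1 0 255;0 0 0 0 -1 0 255;0 0 0 0 -1 0 255'|grep force; python3 -c "from h import *;st()"
```

```text
force: [-2.0, 0.5, 1.9]
t 25.95 world [ 565.4 -105.5   80.2] bin [  37.2 -108.8] F [-2.   0.5  1.9] gap -0.0 yawx -91.52 tilt [-0. -0.] q [ 0.31  0.5  -0.22  1.64  0.12  1.02 -1.54]
force: [-1.6, -0.2, 0.1]
t 26.25 world [ 568.6 -105.6   80.2] bin [  40.4 -108.8] F [-1.6 -0.2  0.1] gap -0.0 yawx -91.52 tilt [-0. -0.] q [ 0.31  0.5  -0.22  1.63  0.13  1.02 -1.54]
```

```bash
python3 -m jog '0 0 0 0 -1 0 255;0 0 0 0 -1 0 255;0 0 0 0 -1 0 255;0 0 0 0 -1 0 255'|grep force; python3 -c "from h import *;st()";python3 -m jog '0 0 0 0 6 0 255;0 0 0 0 5 -26 255;0 0 0 -44 0 0 255;0 0 0 -44 0 0 255;0 0 0 -44 0 0 255;0 0 0 -44 0 0 255;0 0 0 -41 0 13 255;0 0 0 0 0 13 255;0 0 0 0 0 0 255;0 0 0 0 -1 0 255;0 0 0 0 -1 0 255;0 0 0 0 -1 0 255'|grep force; python3 -c "from h import *;st()"; python3 -m jog '0 0 0 0 -1 0 255;0 0 0 0 -1 0 255;0 0 0 0 -1 0 255;0 0 0 0 -1 0 255'|grep force; python3 -c "from h import *;st()"
```

```text
force: [-2.3, -0.3, 0.9]
t 26.65 world [ 572.6 -105.5   80.2] bin [  44.4 -108.6] F [-2.3 -0.3  0.9] gap 0.0 yawx -91.51 tilt [-0. -0.] q [ 0.31  0.51 -0.22  1.62  0.13  1.02 -1.55]
force: [-0.1, -0.3, -0.2]
t 27.85 world [571.3 109.9  81.1] bin [ 37.3 106.7] F [-0.1 -0.3 -0.2] gap 0.0 yawx -91.68 tilt [ 0.002 -0.   ] q [-0.02  0.51 -0.28  1.62  0.16  1.03 -1.95]
force: [-2.2, -0.1, 1.8]
t 28.25 world [573.9 111.5  80.3] bin [ 39.8 108.3] F [-2.2 -0.1  1.8] gap 0.0 yawx -91.51 tilt [-0.001 -0.   ] q [-0.03  0.52 -0.28  1.61  0.16  1.03 -1.95]
```

```bash
python3 -m jog '0 0 0 0 -1 0 255;0 0 0 0 -1 0 255;0 0 0 0 -1 0 255'|grep force; python3 -c "from h import *;st()";python3 -m jog '0 0 0 0 -1 0 255'|grep force; python3 -m jog '0 0 0 0 -1 0 255'|grep force; python3 -c "from h import *;st()"
```

```text
force: [-1.7, 0.7, 1.3]
t 28.55 world [576.7 111.7  80.1] bin [ 42.6 108.6] F [-1.7  0.7  1.3] gap -0.0 yawx -91.49 tilt [-0.001 -0.   ] q [-0.03  0.53 -0.28  1.6   0.16  1.04 -1.94]
force: [-2.3, -0.1, 0.8]
force: [-2.4, -0.1, 0.3]
t 28.75 world [579.1 111.7  80.1] bin [ 45.  108.6] F [-2.4 -0.1  0.3] gap -0.0 yawx -91.5 tilt [-0.  0.] q [-0.03  0.53 -0.27  1.59  0.16  1.04 -1.94]
```

```bash
for i in 1 ; do python3 -m jog '0 0 0 0 -1 0 255'|grep force; python3 -m jog '0 0 0 0 -1 0 255'|grep force;python3 -m jog '0 0 0 0 -1 0 255'|grep force;  done; python3 -c "from h import *;st()"
```

```text
force: [-2.8, 0.6, 0.8]
force: [-1.7, 0.9, 0.6]
force: [-3.2, 0.1, 0.5]
t 29.05 world [582.3 111.5  80.2] bin [ 48.2 108.5] F [-3.2  0.1  0.5] gap -0.0 yawx -91.51 tilt [-0.  0.] q [-0.03  0.54 -0.27  1.59  0.16  1.04 -1.94]
```

```bash
python3 -m jog '0 0 0 0 -1 0 255'|grep force; python3 -m jog '0 0 0 0 -1 0 255'|grep force; python3 -c "from h import *;st()"
```

```text
force: [-4.7, 0.9, 3.4]
force: [-6.8, 0.2, 3.6]
t 29.25 world [582.7 111.4  80.1] bin [ 48.6 108.5] F [-6.8  0.2  3.6] gap 0.0 yawx -91.5 tilt [-0.004 -0.   ] q [-0.03  0.54 -0.27  1.58  0.16  1.05 -1.94]
```

The left end has stopped at bin x = 48.6, where the far wall was predicted. Next I'll bring the right end home and press there.

```bash
python3 -m jog '0 0 0 0 6 0 255;0 0 0 0 6 -26 255;0 0 0 44 0 0 255;0 0 0 44 0 0 255;0 0 0 44 0 0 255;0 0 0 44 0 0 255;0 0 0 41 0 13 255;0 0 0 0 0 13 255;0 0 0 0 0 0 255;0 0 0 0 -1 0 255;0 0 0 0 -1 0 255;0 0 0 0 -1 0 255'|grep force; python3 -c "from h import *;st()"; python3 -m jog '0 0 0 0 -1 0 255;0 0 0 0 -1 0 255'|grep force; python3 -c "from h import *;st()"
```

```text
force: [0.4, 0.5, 0.1]
t 30.45 world [ 570.7 -103.5   81.2] bin [  42.4 -106.7] F [0.4 0.5 0.1] gap -0.0 yawx -91.34 tilt [0.002 0.   ] q [ 0.31  0.51 -0.23  1.63  0.13  1.02 -1.55]
force: [0.1, 0.5, 0.4]
t 30.65 world [ 572.  -104.9   80.6] bin [  43.7 -108. ] F [0.1 0.5 0.4] gap 0.0 yawx -91.45 tilt [ 0.001 -0.   ] q [ 0.31  0.51 -0.22  1.62  0.13  1.02 -1.55]
```

```bash
for i in 1 ; do python3 -m jog '0 0 0 0 -1 0 255'|grep force; python3 -m jog '0 0 0 0 -1 0 255'|grep force;  done; python3 -c "from h import *;st()"
```

```text
force: [1.0, -0.5, 0.7]
force: [-0.1, -0.2, -0.1]
t 30.85 world [ 573.6 -105.4   80.3] bin [  45.4 -108.6] F [-0.1 -0.2 -0.1] gap -0.0 yawx -91.5 tilt [ 0. -0.] q [ 0.31  0.51 -0.22  1.62  0.13  1.03 -1.55]
```

```bash
for i in 1 ; do python3 -m jog '0 0 0 0 -1 0 255'|grep force; python3 -m jog '0 0 0 0 -1 0 255'|grep force; python3 -m jog '0 0 0 0 -1 0 255'|grep force;  done; python3 -c "from h import *;st()"; python3 -m jog '0 0 0 0 -1 0 255'|grep force;python3 -c "from h import *;st()"
```

```text
force: [-1.8, -0.7, 0.7]
force: [-2.6, -0.4, 2.3]
force: [-2.9, 0.5, 1.6]
t 31.15 world [ 575.6 -105.6   80.2] bin [  47.3 -108.7] F [-2.9  0.5  1.6] gap -0.0 yawx -91.52 tilt [-0.002 -0.   ] q [ 0.31  0.52 -0.22  1.61  0.13  1.03 -1.55]
force: [-2.5, 0.4, 0.8]
t 31.25 world [ 577.  -105.7   80.2] bin [  48.7 -108.8] F [-2.5  0.4  0.8] gap -0.0 yawx -91.52 tilt [-0.001 -0.   ] q [ 0.31  0.52 -0.22  1.61  0.13  1.03 -1.55]
```

```bash
for i in 1 ; do python3 -m jog '0 0 0 0 -1 0 255'|grep force; python3 -m jog '0 0 0 0 -1 0 255'|grep force;  done; python3 -c "from h import *;st()"
```

```text
force: [-4.5, -0.6, 3.6]
force: [-6.3, 0.1, 5.5]
t 31.45 world [ 577.7 -105.8   80.1] bin [  49.4 -108.8] F [-6.3  0.1  5.5] gap 0.0 yawx -91.52 tilt [-0.004 -0.   ] q [ 0.31  0.52 -0.22  1.6   0.13  1.04 -1.55]
```

```bash
for i in 1 ; do python3 -m jog '0 0 0 0 -1 0 255'|grep force; python3 -m jog '0 0 0 0 -1 0 255'|grep force;  done; python3 -c "from h import *;st()"
```

```text
force: [-9.7, -0.3, 7.9]
force: [-11.5, 0.3, 8.8]
t 31.65 world [ 577.8 -105.7   80. ] bin [  49.5 -108.7] F [-11.5   0.3   8.8] gap 0.0 yawx -91.53 tilt [-0.008  0.   ] q [ 0.31  0.53 -0.22  1.6   0.13  1.04 -1.55]
```

```bash
for i in 1 ; do python3 -m jog '0 0 0 0 0 0 255;0 0 0 0 0 0 255'|grep force; python3 -m jog '0 0 0 0 0 0 255;0 0 0 0 0 0 255'|grep force;python3 -m jog '0 0 0 0 0 0 255;0 0 0 0 0 0 255'|grep force;  done; python3 -c "from h import *;st();zt('t3')"
```

```text
force: [-10.2, -0.0, 6.9]
force: [-8.1, 0.2, 7.5]
force: [-9.7, 1.1, 7.9]
t 32.25 world [ 577.8 -105.8   80. ] bin [  49.5 -108.8] F [-9.7  1.1  7.9] gap 0.0 yawx -91.53 tilt [-0.008  0.   ] q [ 0.31  0.53 -0.22  1.6   0.13  1.04 -1.55]
```

View pics/zt3.png

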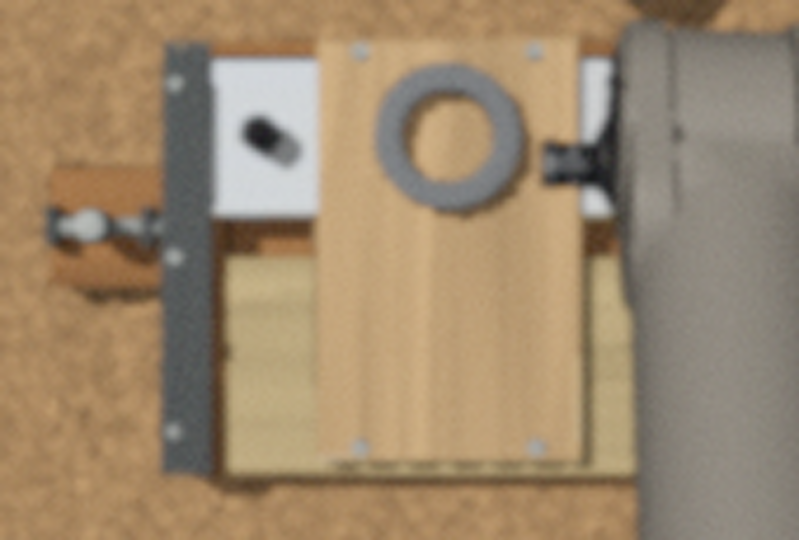

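The lid's far edge, at row 57 in the zoom, is against the far wall at both ends. I'll add a touch more press and hold it for half a second.

```bash
python3 -m jog '0 0 0 0 -0.5 0 255;0 0 0 0 0 0 255'|grep force; python3 -m jog '0 0 0 0 0 0 255;0 0 0 0 0 0 255'|grep force; python3 -m jog '0 0 0 0 0 0 255;0 0 0 0 0 0 255'|grep force
```

```text
force: [-11.3, -0.2, 8.0]
force: [-10.9, 0.3, 8.0]
force: [-10.0, 0.2, 8.9]
```

```bash
python3 -m jog '0 0 0 0 2 0 255;0 0 0 0 6 0 255;0 0 0 0 6 -20 255;0 0 0 0 6 -20 255;0 0 0 -43 10 0 255;0 0 0 -43 0 0 255;0 0 0 -43 0 0 255;0 0 0 -43 0 0 255;0 0 0 -43 0 0 255;0 0 0 -43 0 0 255;0 0 0 -43 0 0 255;0 0 0 -44 0 0 255;0 0 0 0 0 0 255;0 0 0 0 0 0 255'|grep force; python3 -c "from h import *;st();zt('t4');grab('scene','s4')
p=np.load('pics/s4.npz')['p'][:,:,::-1]
cv2.imwrite('pics/zs4.png',cv2.resize(p[130:225,265:405],None,fx=5.5,fy=5.5,interpolation=cv2.INTER_CUBIC))"
```

```text
force: [-0.5, -0.1, -0.1]
t 34.3 world [561.2 242.7 120.3] bin [ 23.6 239.1] F [-0.5 -0.1 -0.1] gap -0.0 yawx -91.28 tilt [0.002 0.002] q [-0.22  0.53 -0.32  1.49  0.18  1.15 -2.16]
```

View pics/zs4.png

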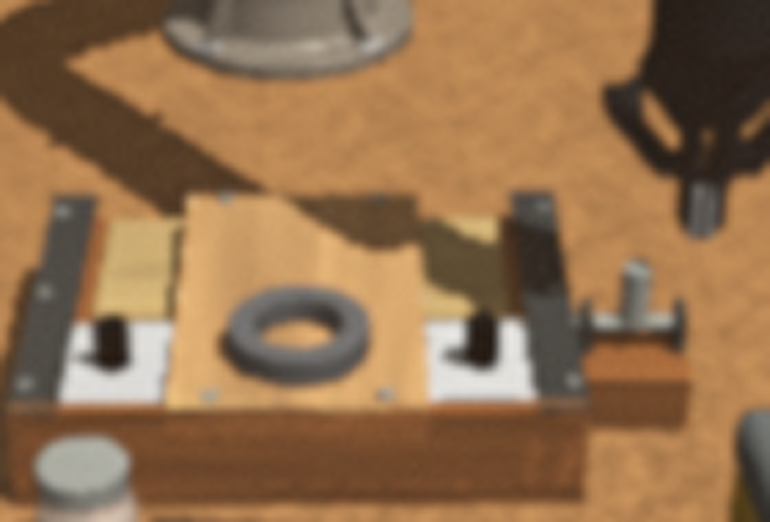

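View pics/zt4.png

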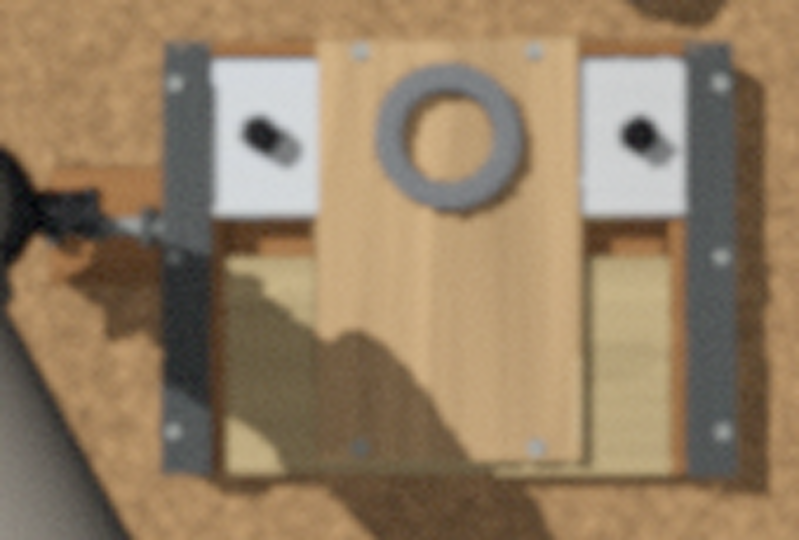

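Both ends are shut, with the far edge at row 57 and the near edge at row 217 on both sides. The finger stands to the left of the bolt knob. I'll lower and push the bolt.

```bash
python3 -m jog '0 0 0 0 3 19 255;0 0 0 0 0 19 255;0 0 0 6 0 0 255;0 0 0 4 0 0 255;0 0 0 3 0 0 255;0 0 0 0 0 0 255'|grep force; python3 -c "from h import *;st()"; python3 -m jog '0 0 0 2 0 0 255;0 0 0 2 0 0 255'|grep force; python3 -c "from h import *;st()"
```

```text
force: [-0.6, 1.8, -1.6]
t 35.0 world [558.4 227.2  83.3] bin [ 21.2 223.5] F [-0.6  1.8 -1.6] gap 0.0 yawx -91.56 tilt [0.002 0.001] q [-0.2   0.55 -0.31  1.55  0.18  1.06 -2.16]
force: [0.5, 2.8, -1.1]
t 35.2 world [558.3 224.1  83.2] bin [ 21.1 220.5] F [ 0.5  2.8 -1.1] gap 0.0 yawx -91.46 tilt [0.002 0.002] q [-0.2   0.55 -0.31  1.56  0.18  1.06 -2.15]
```

```bash
python3 -m jog '0 0 0 1 0 0 255;0 0 0 1 0 0 255;0 0 0 1 0 0 255'|grep force; python3 -c "from h import *;st()"; python3 -m jog '0 0 0 1 0 0 255;0 0 0 1 0 0 255;0 0 0 1 0 0 255'|grep force; python3 -c "from h import *;st()"
```

```text
force: [1.3, 2.4, 2.1]
t 35.5 world [558.2 220.4  82.9] bin [ 21.1 216.7] F [1.3 2.4 2.1] gap 0.0 yawx -91.5 tilt [0.001 0.001] q [-0.19  0.55 -0.31  1.56  0.18  1.06 -2.15]
force: [0.6, 3.0, 2.5]
t 35.8 world [558.  217.2  82.7] bin [ 21.  213.5] F [0.6 3.  2.5] gap -0.0 yawx -91.51 tilt [0.001 0.   ] q [-0.19  0.55 -0.31  1.57  0.18  1.06 -2.14]
```

```bash
python3 -m jog '0 0 0 1.5 0 0 255;0 0 0 1.5 0 0 255;0 0 0 1.5 0 0 255;0 0 0 1.5 0 0 255'|grep force; python3 -c "from h import *;st()"; python3 -m jog '0 0 0 1.5 0 0 255;0 0 0 1.5 0 0 255;0 0 0 1.5 0 0 255'|grep force; python3 -c "from h import *;st()"
```

```text
force: [1.4, 3.6, 2.6]
t 36.2 world [557.6 210.9  82.3] bin [ 20.8 207.2] F [1.4 3.6 2.6] gap -0.0 yawx -91.52 tilt [ 0. -0.] q [-0.18  0.54 -0.31  1.57  0.18  1.05 -2.13]
force: [0.9, 2.9, 2.4]
t 36.5 world [557.4 206.4  82.3] bin [ 20.7 202.7] F [0.9 2.9 2.4] gap -0.0 yawx -91.51 tilt [ 0. -0.] q [-0.17  0.54 -0.31  1.58  0.18  1.05 -2.12]
```

```bash
python3 -m jog '0 0 0 1.5 0 0 255;0 0 0 1 0 0 255;0 0 0 1 0 0 255'|grep force; python3 -c "from h import *;st()"; python3 -m jog '0 0 0 1 0 0 255;0 0 0 1 0 0 255;0 0 0 1 0 0 255'|grep force; python3 -c "from h import *;st()"
```

```text
force: [1.1, 3.2, 1.9]
t 36.8 world [557.2 203.   82.3] bin [ 20.7 199.3] F [1.1 3.2 1.9] gap -0.0 yawx -91.51 tilt [0. 0.] q [-0.16  0.54 -0.31  1.58  0.18  1.05 -2.12]
force: [2.2, 2.8, 1.7]
t 37.1 world [557.2 200.   82.3] bin [ 20.7 196.3] F [2.2 2.8 1.7] gap 0.0 yawx -91.51 tilt [0. 0.] q [-0.16  0.54 -0.31  1.59  0.18  1.05 -2.11]
```

```bash
python3 -m jog '0 0 0 1 0 0 255;0 0 0 1 0 0 255;0 0 0 1 0 0 255'|grep force; python3 -c "from h import *;st()"; python3 -m jog '0 0 0 1 0 0 255;0 0 0 1 0 0 255'|grep force; python3 -c "from h import *;st()"
```

```text
force: [2.2, 5.0, 1.5]
t 37.4 world [557.1 197.1  82.3] bin [ 20.7 193.5] F [2.2 5.  1.5] gap 0.0 yawx -91.51 tilt [0. 0.] q [-0.15  0.53 -0.31  1.59  0.18  1.05 -2.11]
force: [2.1, 5.6, 1.3]
t 37.6 world [557.  197.   82.4] bin [ 20.6 193.3] F [2.1 5.6 1.3] gap -0.0 yawx -91.46 tilt [0.001 0.003] q [-0.15  0.53 -0.31  1.59  0.18  1.04 -2.11]
```

```bash
python3 -m jog '0 0 0 1 0 0 255;0 0 0 1 0 0 255'|grep force; python3 -c "from h import *;st()"; python3 -m jog '0 0 0 1 0 0 255'|grep force; python3 -c "from h import *;st()"
```

```text
force: [2.3, 9.0, 0.6]
t 37.8 world [557.  196.8  82.6] bin [ 20.6 193.1] F [2.3 9.  0.6] gap -0.0 yawx -91.4 tilt [0.002 0.006] q [-0.15  0.53 -0.31  1.59  0.18  1.04 -2.1 ]
force: [3.1, 9.9, -1.6]
t 37.9 world [557.  196.7  82.6] bin [ 20.6 193. ] F [ 3.1  9.9 -1.6] gap -0.0 yawx -91.37 tilt [0.002 0.007] q [-0.15  0.53 -0.31  1.59  0.17  1.04 -2.1 ]
```

The bolt has stopped at y = 193.1, which fits the full throw (170 + 9 + half the finger width). I'll back off and verify.

```bash
python3 -m jog '0 0 0 -4 0 0 255;0 0 0 -8 0 0 255;0 0 0 -12 0 -6 255;0 0 0 -15 0 -20 255;0 0 0 -10 8 -30 255;0 0 0 -20 20 -30 255;0 0 0 -20 30 -20 255;0 0 0 -20 30 0 255;0 0 0 0 0 0 255;0 0 0 0 0 0 255'|grep force; python3 -c "from h import *;st();zt('t5');grab('scene','s5')
p=np.load('pics/s5.npz')['p'][:,:,::-1]
cv2.imwrite('pics/zs5.png',cv2.resize(p[130:225,265:405],None,fx=5.5,fy=5.5,interpolation=cv2.INTER_CUBIC))"
```

```text
force: [0.7, -0.7, 0.3]
t 38.9 world [470.5 303.6 188.2] bin [-68.8 297.6] F [ 0.7 -0.7  0.3] gap 0.0 yawx -91.35 tilt [-0.001 -0.002] q [-0.33  0.39 -0.37  1.54  0.14  1.24 -2.32]
```

View pics/zs5.png

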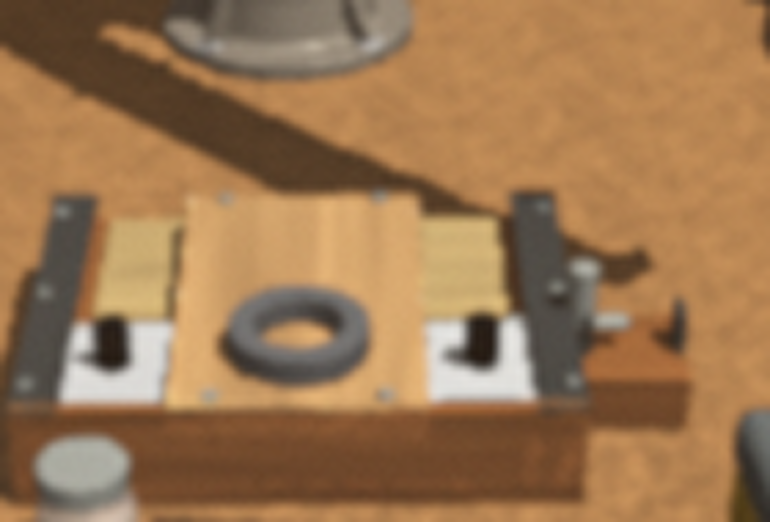

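View pics/zt5.png

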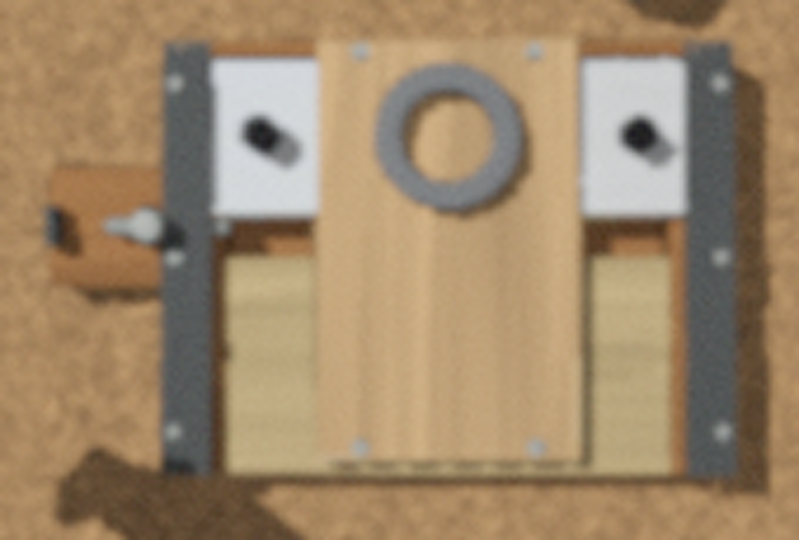

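The bolt knob moved from column 88 to 145 in the zoom, about 32 mm. The bolt's nose shows behind the lid's near edge at (222,228). The lid is still home, and the tape roll hasn't moved.

```bash
python3 -c "from h import *;st();print(bot.job_done())"
```

```text
t 39.0 world [472.4 301.7 187.7] bin [-66.8 295.7] F [ 0.2  0.1 -0.2] gap -0.0 yawx -91.62 tilt [-0.001 -0.003] q [-0.33  0.39 -0.36  1.54  0.14  1.24 -2.32]
the job is handed in; nothing more can be done
None
```

The lid is shut and seated, the bolt is shot behind it, and I handed the job in at 39 s of the 72 s allowed. The hand-in gave no verdict.

- **Closing the lid:** I pushed the two knobs in turn, each lead kept to an estimated 6–7 mm, and it never jammed. Sliding took about 2–4 N. Both ends stopped within 1 mm of each other, where the far wall was expected.
- **Seating:** I pressed the right knob for over a second. The readings were mostly 10–11 N horizontally, with dips to 8 N at first. The largest total force was about 14.5 N, including about 9 N of vertical drag, so under the 18 N limit.
- **Bolt:** I pushed it until it stopped, at about 10 N.

**Last checks:**
- The final pictures show the lid's far edge against the wall at both ends. By eye, the lid travelled about 76–77 mm and the bolt about 32 mm.
- The bolt's nose is visible behind the lid.
- The tape roll has not moved. I only checked the other bench items by keeping the planned path clear of them, not by a separate measurement.
- The arm is clear of everything and its force reading is near zero.

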